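# Fetch the plug socket left on the spark plug, deep down its well

## Robot

A 7-joint arm with a two-finger parallel gripper is mounted at the origin on the work surface. World frame = base frame: x ahead of the robot, y to its left, z up, the work surface at z = 0. Lengths are in m, angles in rad, forces in N, time in s.
With the tool pointing down it reaches from about 0.425 to 0.875 m from the base axis. Payload 8.4 kg.
Tool frame: the origin (TCP) lies between the finger pads; the fingertips stand 17 mm ahead of it and the grasp point (between the pads) lies 2 mm behind it; z points along the fingers, y is the direction in which the jaws open and shut (so a half turn about z gives the same grasp; the last joint's range is limited). The gripper opens to 87 mm and grips with 3 to 60 N. Pads are 19 mm wide; open, the fingers measure 117 mm over their backs; the gripper's body (75 mm by 190 mm) begins 51 mm behind the grasp point.
Start: joints at [-1.391, 0.333, 0.04, 1.465, -0.013, 1.343, -0.059], TCP at [0.179, 0.625, 0.24] pointing down, gripper open.
Joint ranges: [-2.58, 2.58], [-0.38, 2.09], [-1.3, 1.39], [0.25, 2.4], [-1.5, 4.64], [0.08, 2.09], [-2.65, 2.65]. Speed limits (rad/s): [2.22, 2.22, 2.79, 2.79, 3.14, 3.14, 3.14].

## Interface

Orientations are given as a unit quaternion [x, y, z, w].
In Python, from workcell import r, eyes gives the robot as it stands.
- The arm moves only by the tool arm_command, never from a script. Its arguments are lists of equal length, an entry for each row: "offset": the shift along the tool's x, y, z in cm, a list of three; "delta_rot": the turn, a rotation vector about the tool's x, y, z in rad, a list of three. A call has 1 to 8 rows; each row shifts and turns the pose as measured when the row begins, along the tool's axes as they then stand; what a row does not reach is not made up. A row lasts 1/10 s, in which the tool goes at most 50 mm and 8.59 degrees, less where a joint would pass 70% of its speed; a pose out of reach is approached as far as the arm can. A call is refused whole if a number of a shift passes 5 or a number of a turn 0.15, either way. A call with a gripper value outside its range is refused whole. "claw" is the opening, from -1 (shut) to 1 (fully open), so that 0 is half open, set as the call begins (left out, the last holds). The fingers move at their own pace and stop on an object; "newtons" is the grip in N (left out, the last holds). Time passes only in rows, so rows that do not move let the fingers close. It gives the time, the measured TCP pose, the force and the opening at its end, in the units of the state.
- r.get_obs(): the state, without advancing time (a new reading comes with each control period).
- eyes.get_image(name): name is "side" or "top"; returns a dict with "frame" (384x512x3 uint8, red, green, blue), "fx", "fy", "cx", "cy" (pixels), "k1" (the pictures are not rectified: a ray, as slopes to the right and down, at radius r is drawn at 1 + k1 r^2 times it, then the intrinsics apply), "R" (3x3) and "t" (3): a world point X has camera coordinates R X + t. Camera axes: x right, y down, z forward; pixel columns grow to the right and rows downward; lengths in m; the calibration is good to about 2 mm. A picture is of the moment at which its call begins. There is no depth.
- r.finish_job(): hands the job in, once; it reports no verdict.
Trained networks look in a picture, given as the dict that the camera call returned (one of the last four; its "shot" number tells which), for a name from the list of things; names that differ only in an ending like _2 or _b are one class to them, and where a whole thing is asked for, a point or a joint stands for the part that bears it (a point fixed in the world has none). Each returns a list of dicts, best first, with "confidence" (0 to 1); they miss things now and then, are a little off and sometimes report something else, mostly with a low value. They report only what shows in the picture. A call takes as long as a camera call. They do not tell look-alikes from the thing itself.
- eyes.masks_of(target, picture): "region" (384x512 bool, what is visible of it) and "bbox" ([centre column, centre row, width, height] in pixels, round what is visible of it).
The state is a dict: "t": time; "joint_positions": joint angles; "joint_velocities": joint speeds; "tau": joint torques, N m; "tcp_pos": TCP position; "orientation": TCP orientation; "force": force on the tool from outside, world axes, zero at the start; "wrist_torque": the same for the moment, N m; "grip_width": opening from 0.0 (shut) to 1.0 (fully open).
Only numpy, scipy, OpenCV 4.12 (cv2) and the standard library are available. Lean on these libraries where they do the work, as an engineer would, in place of code of your own. Each camera call takes 0.05 s, during which the arm holds its last target. There are 200 camera calls.

## Task

The plug socket has slipped off its drive handle and been left sitting on the spark plug, deep down the open plug well of the cylinder head. Take the yellow drive handle from the rack, lower it down the well, feel its square drive into the square hole of the socket by turning it under light pressure, and press gently until it clicks fully home - no leaning on it, the plug's porcelain cracks easily - then draw the socket straight up out of the well without forcing it against the sides. Hang the handle, with the socket still fully home on it, back in its slot of the rack, and leave the coil, the nut driver and everything else where they are.

Things in the scene. Friction and masses are not known exactly. Their poses are not given: they have to be found in the camera images.
- tool: drive handle (spinner), 175 mm long, 0.34 kg: yellow square grip, steel shaft, plain square drive at its lower end; hangs upright in a rack slot by its black collar. Origin at the drive's tip, z up the shaft, x and y square to the flats of grip and drive alike. Grip 28 x 28 mm from 113 to 175 mm above the tip, collar 46 mm dia at 108 to 113 mm, shaft 15 mm dia below it
- tool_grip (a point): the place to hold the tool: on its axis in the yellow grip, 140 mm above the tip, 27 mm above the collar's top and 35 mm below the grip's top
- tool_tip (a point): centre of the end face of the square drive, the tool's lowest point. The drive is 12.5 mm wide and 18 mm long, its end edges bevelled 0.5 mm; above it is the shoulder, the underside of a 20 mm dia boss, which meets the socket's top face. 9 mm above the tip a sprung detent ball stands out 2.2 mm from the drive's +x face
- tool_collar (a point): on the tool's axis at the underside of the black collar, 108 mm above the tip; this face rests on the rack's top plate
- socket: the orange plastic sleeve of the plug socket, 28 mm dia. It turns freely on the socket's steel core (24 mm dia, 50 mm tall, 0.12 kg), so its attitude about z says nothing of how the core is turned. The core sits on the hexagon of the spark plug at the bottom of the open well with 0.4 mm play and cannot turn there. Origin on the axis at the core's underside, z up
- socket_top (a point): centre of the core's top face, about 84 mm below the well's mouth. Here opens its square hole, 13.2 mm wide and 19 mm deep, turned as the plug happened to be tightened (not measured). Any quarter turn fits within about 5 degrees and 0.8 mm, else the drive stands on the rim. It goes in 5 mm loosely, then a push of 5 to 12 N clicks it home, shoulder down, 18 mm in; lifted, the socket hangs with about 1 mm of play
- well: the open plug well: a vertical aluminium tube in the head, 33 mm inner dia, 137 mm deep inside the head, with a 3 mm washer at the bottom on which the socket stands. Rigid. Origin on its axis under the washer, z up
- well_mouth (a point): centre of the mouth of the open well (the one with the socket in it), level with the flat top of the red cover, 137 mm above the well's origin; a black rubber seal 47 mm dia surrounds it
- head: twin-cylinder cylinder head, aluminium with a red cam cover, standing fixed on two wooden battens; about 160 (x) x 235 (y) mm, 160 mm high to the flat strip in which the two wells open. Origin on the bench under its centre; the wells stand at y = -45 and +45 mm. Nothing on it but the coil stands higher than 160 mm
- slot_a (a point): hanging place in one of the rack's two slots, on its middle line, level with the top face of the top plate, 160 mm above the bench. The slot is 22 mm wide, open to this point's -x, where the plate's front edge is 50 mm away, and ends 18 mm beyond it in +x. A tool is slid in from the front with its collar just above the plate
- slot_b (a point): the same in the other slot, 90 mm away. One slot holds the yellow handle, the other the blue nut driver. The rack is blue steel, fixed, 190 mm wide (y), 120 mm deep (x); its plate is 4 mm thick, free below down to 6 mm above the bench; its side cheeks stand 46 mm outside the slots' middle lines, from the slot points back
- nutdriver: nut driver with a round blue handle, 155 mm long, hanging in the other slot; leave it. Origin at the tip, z up
- coil: black ignition coil plugged into the other well, a disc 49 mm dia standing 8 mm above the cover with a small grey connector to 13 mm; leave it. Origin on its axis, level with the cover's top
- spray: spray can, 66 mm dia, 190 mm tall; leave it. Origin at its underside
- dish: steel dish of cover bolts, 110 mm dia, 22 mm high; leave it. Origin at its underside
Not all that is in view belongs to the job. Of the things that look like the part that bears slot_a, the largest one is meant.

How it is judged:
By the outcome, as a careful person would: the job done as asked, in the order asked, and still so for the second after the job is handed in, with the robot touching nothing.
It also fails if it takes over 72 s, if anything falls off the work surface, if the arm or the gripper's body presses on something with over 40 N, if the wrist force passes 120 N, or if a joint passes its speed limit or range.

## Working session

There is one attempt and no reset: what is moved stays moved. The work goes in short steps, Python scripts to look and compute and a tool call to move; the robot and the scene stay as the last step left them, time stands still between calls to the robot, and variables do not carry over. Pictures are saved under pics/ and viewed, about 8 in all and at most 12, crops included, and the job is handed in when it is done.

Besides the shell and the picture viewer there is one more tool, called after ">>>" by a JSON object that holds its "method" and its "body". arm_command: Moves the arm, as the interface text tells. Its arguments: {"type":"object","properties":{"offset":{"type":"array"},"delta_rot":{"type":"array"},"claw":{"type":"number"},"newtons":{"type":"number"}},"required":["offset","delta_rot"]}

```bash
ls; mkdir -p pics; cat > h.py <<'E'
import numpy as np, cv2
from scipy.spatial.transform import Rotation as Ro
from workcell import r, eyes
def proj(p,X):
    c=p["R"]@np.asarray(X,float)+p["t"]; a,b=c[0]/c[2],c[1]/c[2]; s=1+p["k1"]*(a*a+b*b)
    return np.array([p["fx"]*a*s+p["cx"],p["fy"]*b*s+p["cy"]])
def ray(p,u,v):
    d=np.array([(u-p["cx"])/p["fx"],(v-p["cy"])/p["fy"]]); q=d.copy()
    for _ in range(20): q=d/(1+p["k1"]*(q@q))
    R=np.array(p["R"]); return -R.T@p["t"], R.T@np.array([q[0],q[1],1])
def atz(p,u,v,z):
    o,d=ray(p,u,v); return o+d*(z-o[2])/d[2]
def save(im,n): cv2.imwrite("pics/"+n,cv2.cvtColor(im,cv2.COLOR_RGB2BGR))
def st():
    o=r.get_obs(); 
    print("t",round(o["t"],2),"tcp",np.round(o["tcp_pos"],4),"eul",np.round(Ro.from_quat(o["orientation"]).as_euler("ZYX"),3),"F",np.round(o["force"],1),"g",round(o["grip_width"],3)); return o
E
python3 - <<'E'
from h import *
o=st(); print(o["orientation"])
P={n:eyes.get_image(n) for n in("side","top")}
for n,p in P.items():
    print(n,"cam",-np.array(p["R"]).T@p["t"], p["fx"],p["k1"])
    save(p["frame"],n+"0.png")
    for t in("tool","tool_grip","tool_collar","socket","well","well_mouth","head","slot_a","nutdriver","coil","spray","dish"):
        try: print(n,t,[(round(d["confidence"],2),np.round(d["bbox"]).tolist()) for d in eyes.masks_of(t,p)][:4])
        except Exception as e: print(n,t,e)
print(r.get_obs()["t"])
E
```

```text
pics
t 0.0 tcp [0.1788 0.6244 0.2386] eul [ 2.863  0.    -3.14 ] F [-0.2 -0.2 -0.5] g 1.001
[ 1.38944784e-01  9.90299773e-01 -8.39436511e-04 -4.72915148e-05]
side cam [ 0.10165002 -0.55459407  0.94335628] 370.2808568063231 0.02862555017031549
side tool [(0.65, [298.0, 225.0, 20.0, 45.0])]
side tool_grip [(0.92, [296.0, 224.0, 17.0, 46.0])]
side tool_collar [(0.71, [296.0, 225.0, 18.0, 45.0])]
side socket []
side well [(0.6, [201.0, 148.0, 16.0, 12.0])]
side well_mouth [(0.55, [308.0, 206.0, 25.0, 16.0]), (0.48, [200.0, 149.0, 13.0, 7.0])]
side head [(0.97, [189.0, 165.0, 87.0, 77.0])]
side slot_a [(0.96, [208.0, 262.0, 60.0, 59.0]), (0.9, [280.0, 232.0, 78.0, 89.0]), (0.77, [372.0, 238.0, 66.0, 60.0])]
side nutdriver [(0.78, [264.0, 213.0, 17.0, 42.0]), (0.51, [188.0, 164.0, 87.0, 80.0])]
side coil [(0.65, [175.0, 140.0, 14.0, 10.0]), (0.41, [202.0, 149.0, 15.0, 4.0])]
side spray [(0.98, [280.0, 158.0, 22.0, 53.0])]
side dish [(0.8, [310.0, 206.0, 28.0, 20.0])]
top cam [ 0.3884542  -0.0746149   1.03692027] 392.8734109443855 -0.07111394792358593
top tool [(0.8, [341.0, 180.0, 21.0, 22.0])]
top tool_grip [(0.62, [340.0, 180.0, 22.0, 24.0])]
top tool_collar [(0.59, [339.0, 183.0, 24.0, 19.0]), (0.18, [317.0, 190.0, 94.0, 74.0])]
top socket []
top well [(0.71, [176.0, 189.0, 16.0, 21.0])]
top well_mouth [(0.53, [176.0, 188.0, 15.0, 21.0])]
top head [(0.73, [161.0, 200.0, 120.0, 94.0]), (0.37, [341.0, 180.0, 22.0, 21.0])]
top slot_a [(0.87, [288.0, 272.0, 62.0, 52.0]), (0.68, [383.0, 123.0, 71.0, 51.0]), (0.64, [316.0, 191.0, 96.0, 76.0]), (0.24, [176.0, 188.0, 14.0, 22.0])]
top nutdriver [(0.73, [175.0, 189.0, 18.0, 22.0]), (0.49, [299.0, 191.0, 19.0, 19.0])]
top coil [(0.62, [136.0, 199.0, 24.0, 24.0])]
top spray [(0.65, [239.0, 114.0, 28.0, 53.0])]
top dish [(0.77, [301.0, 142.0, 39.0, 40.0])]
1.3
```

```bash
python3 - <<'E'
import cv2
a=cv2.imread("pics/top0.png")[80:310,90:430]; cv2.imwrite("pics/v1.png",cv2.resize(a,None,fx=2.35,fy=2.35,interpolation=cv2.INTER_CUBIC))
b=cv2.imread("pics/side0.png")[110:310,130:420]; cv2.imwrite("pics/v2.png",cv2.resize(b,None,fx=2.7,fy=2.7,interpolation=cv2.INTER_CUBIC))
E
```

```text
(no output)
```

View pics/v1.png

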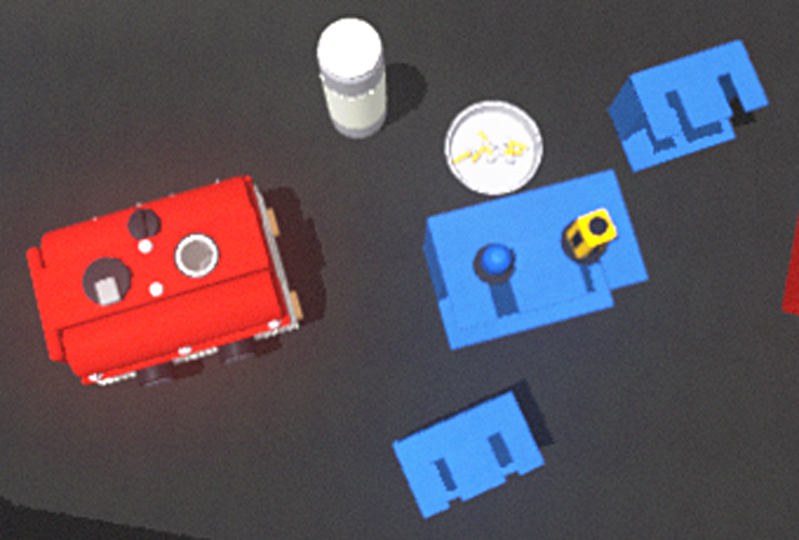

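View pics/v2.png

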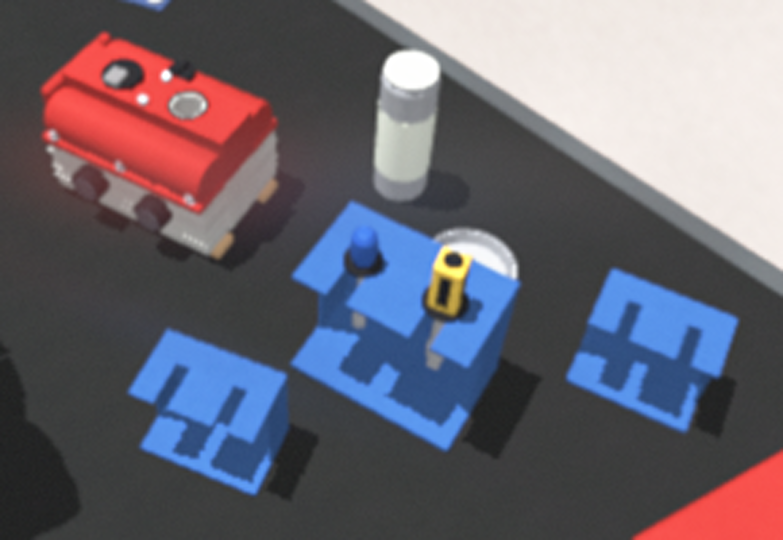

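Top view (crop/2.35 + (90,80)): the open well mouth is at about (174,189), the coil at (135,200), the yellow handle at (342,179) and the nut driver at (299,191). There are three blue racks, at (316,191), (288,272) and (383,123). The middle one at (316,191) is the largest and bears both tools, so it is the one meant. Next I fit precise models to both images.

```bash
cat > fit.py <<'E'
from h import *
from scipy.optimize import minimize
S=6
def hull_mask(p,pts,box):
    uv=np.array([proj(p,X) for X in pts]); q=((uv-[box[0],box[1]]+.5)*S-.5)
    m=np.zeros(((box[3]-box[1])*S,(box[2]-box[0])*S),np.uint8)
    cv2.fillConvexPoly(m,np.round(cv2.convexHull(q.astype(np.float32))*16).astype(np.int32),1,shift=4); return m
def up(im,box):
    c=im[box[1]:box[3],box[0]:box[2]]; return cv2.resize(c,None,fx=S,fy=S,interpolation=cv2.INTER_LINEAR)
def yellow(f):
    f=f.astype(float); return np.clip((np.minimum(f[...,0],f[...,1])-f[...,2])/90,0,1)
def gripbox(x,y,a,z0,z1,h=.014):
    c,s=np.cos(a),np.sin(a)
    return [(x+c*i*h-s*j*h,y+s*i*h+c*j*h,z) for i in(-1,1) for j in(-1,1) for z in(z0,z1)]
def fitgrip(p,x0,z0,z1):
    uv=proj(p,(x0[0],x0[1],(z0+z1)/2)).astype(int); box=[uv[0]-32,uv[1]-40,uv[0]+32,uv[1]+40]
    raw=yellow(p["frame"]).astype(np.float32); raw=(up(raw,box)>.5).astype(np.uint8)
    raw=cv2.morphologyEx(raw,cv2.MORPH_CLOSE,np.ones((9*S,9*S)))
    f=lambda v:np.sum(raw!=hull_mask(p,gripbox(v[0],v[1],v[2],z0,z1),box))
    best=None
    for a in np.arange(-.7,.9,.3):
        m=minimize(f,[*x0[:2],a],method="Nelder-Mead",options=dict(initial_simplex=[[x0[0],x0[1],a],[x0[0]+.006,x0[1],a],[x0[0],x0[1]+.006,a],[x0[0],x0[1],a+.2]]))
        if best is None or m.fun<best.fun: best=m
    return best.x,best.fun/S**2,raw.sum()/S**2
E
cat > m1.py <<'E'
from fit import *
P={n:eyes.get_image(n) for n in("side","top")}
import pickle; pickle.dump(P,open("p.pkl","wb"))
for n,p in P.items():
    g={"top":(341,180),"side":(297,224)}[n]; x0=atz(p,*g,.2)
    print(n,"grip",x0,fitgrip(p,x0,.165,.227))
    w={"top":(174.3,188.8),"side":(199.7,148.7)}[n]; c=atz(p,*w,.16); print(" well guess",c)
    # ring profile
    gr=cv2.cvtColor(p["frame"],cv2.COLOR_RGB2GRAY).astype(np.float32)
    th=np.linspace(0,2*np.pi,72,endpoint=False)
    def samp(x,y,R,im=gr):
        uv=np.array([proj(p,(x+R*np.cos(t),y+R*np.sin(t),.16)) for t in th],np.float32)
        return cv2.remap(im,uv[None,:,0],uv[None,:,1],cv2.INTER_CUBIC)[0]
    print(" profile",[(k,int(samp(c[0],c[1],k/1000).mean())) for k in range(6,34,2)])
    for nm,pt in dict(coil={"top":(135.5,200),"side":(175,140)}[n],nut={"top":(299,190),"side":(264,208)}[n]).items(): print(nm,atz(p,*pt,.165 if nm=="coil" else .2))
    blue=p["frame"].astype(int); m=((blue[...,2]-blue[...,0])>60)
    d=[q for q in eyes.masks_of("slot_a",p)]; print([(round(q["confidence"],2),[round(float(z)) for z in q["bbox"]]) for q in d])
E
python3 m1.py
```

```text
side grip [ 0.54429939 -0.27705416  0.2       ] (array([ 0.56752501, -0.25359325,  0.52515368]), np.float64(32.666666666666664), np.float64(263.27777777777777))
 well guess [0.56092332 0.1205898  0.16      ]
 profile [(6, 148), (8, 148), (10, 150), (12, 158), (14, 169), (16, 177), (18, 170), (20, 152), (22, 132), (24, 122), (26, 122), (28, 124), (30, 125), (32, 124)]
coil [0.52716448 0.1968827  0.165     ]
nut [ 0.52059167 -0.18824386  0.2       ]
[(0.95, [373, 238, 65, 60]), (0.82, [208, 264, 59, 61]), (0.63, [281, 233, 87, 92])]
top grip [ 0.56381639 -0.25222534  0.2       ] (array([ 0.56615382, -0.25282742,  0.48489158]), np.float64(72.44444444444444), np.float64(293.97222222222223))
 well guess [0.55766858 0.12026254 0.16      ]
 profile [(6, 152), (8, 155), (10, 152), (12, 156), (14, 182), (16, 209), (18, 209), (20, 189), (22, 155), (24, 117), (26, 111), (28, 113), (30, 112), (32, 111)]
coil [0.53214594 0.20773667 0.165     ]
nut [ 0.5431024  -0.15999669  0.2       ]
[(0.84, [317, 190, 98, 78]), (0.78, [384, 124, 70, 54]), (0.76, [288, 274, 63, 53]), (0.28, [342, 182, 23, 24])]
```

```bash
cat > m2.py <<'E'
from fit import *
import pickle; P=pickle.load(open("p.pkl","rb"))
tiles=[]
for n,p in P.items():
    gr=cv2.cvtColor(p["frame"],cv2.COLOR_RGB2GRAY).astype(np.float32)
    th=np.linspace(0,2*np.pi,72,endpoint=False)
    def samp(x,y,R):
        uv=np.array([proj(p,(x+R*np.cos(t),y+R*np.sin(t),.16)) for t in th],np.float32)
        return cv2.remap(gr,uv[None,:,0],uv[None,:,1],cv2.INTER_CUBIC)[0]
    w={"top":(174.3,188.8),"side":(199.7,148.7)}[n]; c=atz(p,*w,.16)
    # outer edge: bright ring vs surroundings; clip for balance
    f=lambda v:np.mean(np.clip(samp(v[0],v[1],v[2]+.003),100,200)-np.clip(samp(v[0],v[1],v[2]-.003),100,200))
    m=minimize(f,[c[0],c[1],.021],method="Nelder-Mead",options=dict(initial_simplex=[[c[0],c[1],.021],[c[0]+.003,c[1],.021],[c[0],c[1]+.003,.021],[c[0],c[1],.023]]))
    print(n,"well outer",m.x,m.fun)
    mb=m.x
    for k,(uv,pts) in enumerate([(proj(p,(.566,-.253,.195)),[[X for X in gripbox(.567,-.253,.5,.165,.227)]]),(proj(p,(*c[:2],.16)),[])]):
        u0,v0=np.round(uv).astype(int)-[30,22]; Z=6.5
        im=cv2.resize(p["frame"][v0:v0+44,u0:u0+60],None,fx=Z,fy=Z,interpolation=cv2.INTER_CUBIC)
        d=lambda X:tuple(int(q) for q in (proj(p,X)-[u0,v0]+.5)*Z)
        if k==0:
            B=gripbox(.567,-.253,.5,.165,.227)
            for i in range(8):
                for j in range(i):
                    if bin(i^j).count("1")==1: cv2.line(im,d(B[i]),d(B[j]),(255,0,255),1)
        else:
            for R in(.0165,.0235):
                cv2.polylines(im,[np.array([d((mb[0]+R*np.cos(t),mb[1]+R*np.sin(t),.16)) for t in th])],True,(0,255,0),1)
        tiles.append(im)
save(np.vstack([np.hstack(tiles[:2]),np.hstack(tiles[2:])]),"v3.png")
E
python3 m2.py
```

```text
side well outer [0.5603561  0.12259702 0.02046819] -59.17145538330078
top well outer [0.55857733 0.12264821 0.02023632] -93.63558959960938
```

View pics/v3.png

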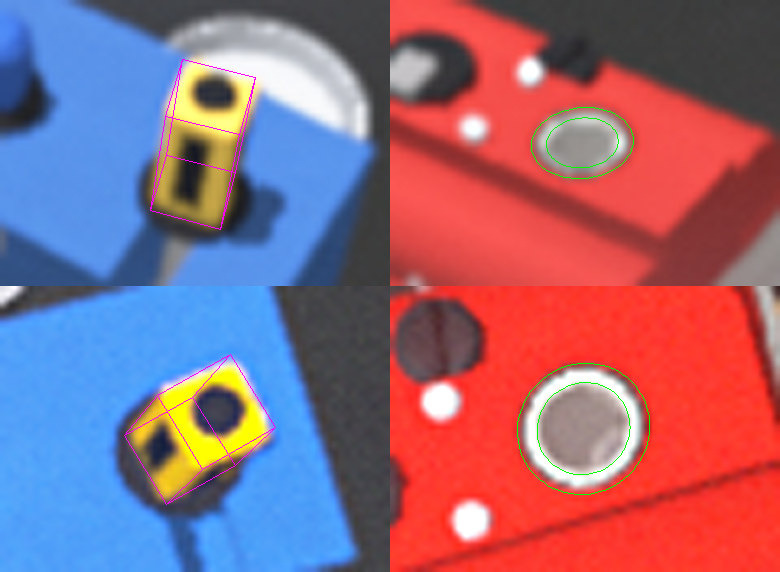

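The top and side overlays match the yellow grip and the white well rim. The grip is at about (0.567, -0.253) with yaw 0.50, and the well at about (0.5595, 0.1226), with around 1 mm of disagreement between cameras. I'll raise the arm and turn the jaws to align with the flats.

>>> {"method": "arm_command", "body": {"offset": [[0,0,-0.5],[0,0,-0.5],[0,0,-0.5],[0,0,-0.5],[0,0,-0.5],[0,0,-0.5]], "delta_rot": [[0,0,0.133],[0,0,0.133],[0,0,0.133],[0,0,0.133],[0,0,0.133],[0,0,0.133]], "claw": 0.4, "newtons": 40}}

```text
t: 2.1
tcp_pos: [0.1789, 0.6244, 0.2696]
orientation: [0.525, 0.851, -0.001, 0.0]
force: [-0.0, 0.4, -0.3]
grip_width: 0.708
```

```bash
cat >> h.py <<'E'
def plan(x,y,z,yaw=None,o=None):
    o=o or st(); R=Ro.from_quat(o["orientation"]); d=R.inv().apply(np.array([x,y,z])-o["tcp_pos"])*100
    print("tool-frame cm",np.round(d,2),"norm",round(float(np.linalg.norm(d)),1), "tilt fix rv", np.round((R.inv()*Ro.from_euler("ZYX",[yaw if yaw is not None else R.as_euler("ZYX")[0],0,np.pi])).as_rotvec(),3))
E
python3 - <<'E'
from h import *
plan(.45,.3,.28,2.07); plan(.567,-.253,.28,2.07)
import pickle; P=pickle.load(open("p.pkl","rb")); p=P["top"]
f=lambda u,v,z:np.round(atz(p,u/2.35+90,v/2.35+80,z),3)[:2]
print("plate corners BL,BR,FR",f(427,215,.16),f(613,172,.16),f(648,280,.16),"small rack back L,R",f(395,440,.12),f(515,395,.12),"spray",f(350,45,.19),"nut",f(494,258,.2))
E
```

```text
t 2.1 tcp [0.1789 0.6244 0.2696] eul [ 2.036e+00  1.000e-03 -3.140e+00] F [-0.   0.4 -0.3] g 0.708
tool-frame cm [-41.16   9.67  -1.  ] norm 42.3 tilt fix rv [-0.001  0.001 -0.034]
t 2.1 tcp [0.1789 0.6244 0.2696] eul [ 2.036e+00  1.000e-03 -3.140e+00] F [-0.   0.4 -0.3] g 0.708
tool-frame cm [-95.82  -4.69  -0.91] norm 95.9 tilt fix rv [-0.001  0.001 -0.034]
plate corners BL,BR,FR [ 0.595 -0.103] [ 0.635 -0.287] [ 0.527 -0.315] small rack back L,R [ 0.379 -0.069] [ 0.421 -0.187] spray [ 0.76 -0.03] nut [ 0.544 -0.163]
```

>>> {"method": "arm_command", "body": {"offset": [[-4.6,1.2,-0.15],[-4.6,1.2,-0.15],[-4.6,1.2,-0.15],[-4.6,1.2,-0.15],[-4.6,1.2,-0.15],[-4.6,1.2,-0.15],[-4.6,1.2,-0.15],[-4.6,1.2,-0.15]], "delta_rot": [[0,0,-0.005],[0,0,-0.005],[0,0,-0.005],[0,0,-0.005],[0,0,-0.005],[0,0,-0.005],[0,0,0],[0,0,0]]}}

```text
t: 2.9
tcp_pos: [0.4356, 0.3387, 0.2817]
orientation: [0.508, 0.861, 0.001, -0.002]
force: [0.4, 0.4, 0.0]
grip_width: 0.697
```

```bash
python3 - <<'E'
from h import *
plan(.567,-.253,.28,2.07)
E
```

```text
t 2.9 tcp [0.4356 0.3387 0.2817] eul [ 2.075 -0.004 -3.141] F [0.4 0.4 0. ] g 0.697
tool-frame cm [-5.815e+01 -1.710e+01 -3.000e-02] norm 60.6 tilt fix rv [-0.001 -0.004  0.005]
```

>>> {"method": "arm_command", "body": {"offset": [[-4.6,-1.35,0],[-4.6,-1.35,0],[-4.6,-1.35,0],[-4.6,-1.35,0],[-4.6,-1.35,0],[-4.6,-1.35,0],[-4.6,-1.35,0],[-4.6,-1.35,0]], "delta_rot": [[0,0,0],[0,0,0],[0,0,0],[0,0,0],[0,0,0],[0,0,0],[0,0,0],[0,0,0]]}}

```text
t: 3.7
tcp_pos: [0.5223, -0.0514, 0.2822]
orientation: [0.509, 0.861, 0.004, -0.0]
force: [1.2, 1.1, -0.2]
grip_width: 0.701
```

```bash
python3 - <<'E'
from h import *
plan(.567,-.253,.27,2.07)
E
```

```text
t 3.7 tcp [ 0.5223 -0.0514  0.2822] eul [ 2.074 -0.004  3.135] F [ 1.2  1.1 -0.2] g 0.701
tool-frame cm [-19.82  -5.81   1.09] norm 20.7 tilt fix rv [ 0.007 -0.004  0.004]
```

>>> {"method": "arm_command", "body": {"offset": [[-4.2,-1.25,0.2],[-4.2,-1.25,0.2],[-4.2,-1.25,0.2],[-4.2,-1.25,0.2],[-3,-0.8,0.2],[0,0,0]], "delta_rot": [[0.007,-0.004,0.004],[0,0,0],[0,0,0],[0,0,0],[0,0,0],[0,0,0]]}}

```text
t: 4.3
tcp_pos: [0.5662, -0.2687, 0.2731]
orientation: [0.513, 0.858, 0.0, 0.002]
force: [-0.7, -0.4, -0.2]
grip_width: 0.703
```

```bash
python3 - <<'E'
from h import *
plan(.567,-.253,.19,2.07)
E
```

```text
t 4.3 tcp [ 0.5662 -0.2687  0.2731] eul [2.064 0.004 3.139] F [-0.7 -0.4 -0.2] g 0.703
tool-frame cm [1.37 0.8  8.31] norm 8.5 tilt fix rv [ 0.002  0.004 -0.006]
```

>>> {"method": "arm_command", "body": {"offset": [[1.37,0.8,0.3],[0,0,0]], "delta_rot": [[0,0,0],[0,0,0]]}}

```text
t: 4.5
tcp_pos: [0.5666, -0.252, 0.2694]
orientation: [0.514, 0.858, -0.0, 0.002]
force: [0.1, -0.0, -0.4]
grip_width: 0.703
```

```bash
python3 - <<'E'
from h import *
plan(.567,-.253,.19,2.07)
p=eyes.get_image("side"); save(p["frame"][150:290,220:400],"x.png")
p2=eyes.get_image("top"); 
a=cv2.resize(p["frame"][160:270,240:340],None,fx=4,fy=4); b=cv2.resize(p2["frame"][125:235,290:390],None,fx=4,fy=4); save(np.hstack([a,b]),"v4.png")
E
```

```text
t 4.5 tcp [ 0.5666 -0.252   0.2694] eul [2.062e+00 3.000e-03 3.140e+00] F [ 0.1 -0.  -0.4] g 0.703
tool-frame cm [-0.09 -0.02  7.94] norm 7.9 tilt fix rv [ 0.002  0.003 -0.008]
```

View pics/v4.png

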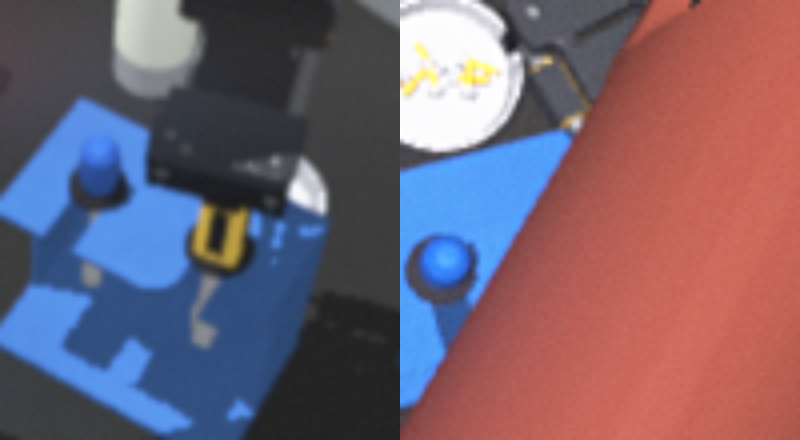

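The arm hides the handle from the top camera. In the side tile the gripper stands over the yellow grip at (220,235), as planned, so I'll descend and close.

>>> {"method": "arm_command", "body": {"offset": [[-0.1,0,3],[0,0,3],[0,0,1.5],[0,0,0.3],[0,0,0]], "delta_rot": [[0.002,0.003,-0.005],[0,0,0],[0,0,0],[0,0,0],[0,0,0]]}}

```text
t: 5.1
tcp_pos: [0.5694, -0.2494, 0.1931]
orientation: [0.508, 0.861, 0.002, 0.003]
force: [-0.4, 1.2, -0.3]
grip_width: 0.695
```

```bash
python3 - <<'E'
from h import *
plan(.567,-.253,.19,2.07)
E
```

```text
t 5.1 tcp [ 0.5694 -0.2494  0.1931] eul [2.076e+00 3.000e-03 3.136e+00] F [-0.4  1.2 -0.3] g 0.695
tool-frame cm [-0.2  -0.38  0.31] norm 0.5 tilt fix rv [0.006 0.002 0.006]
```

>>> {"method": "arm_command", "body": {"offset": [[-0.2,-0.38,0.3],[0,0,0]], "delta_rot": [[0.006,0.002,0.006],[0,0,0]]}}

```text
t: 5.3
tcp_pos: [0.5678, -0.2534, 0.192]
orientation: [0.511, 0.86, 0.0, 0.001]
force: [-0.1, -1.2, 0.7]
grip_width: 0.696
```

```bash
python3 - <<'E'
from h import *
plan(.567,-.253,.19,2.07)
E
```

```text
t 5.3 tcp [ 0.5678 -0.2534  0.192 ] eul [2.07e+00 2.00e-03 3.14e+00] F [-0.1 -1.2  0.7] g 0.696
tool-frame cm [ 0.07 -0.05  0.2 ] norm 0.2 tilt fix rv [ 0.001  0.002 -0.   ]
```

>>> {"method": "arm_command", "body": {"offset": [[0.05,-0.05,0.2],[0,0,0],[0,0,0],[0,0,0],[0,0,0],[0,0,0]], "delta_rot": [[0,0,0],[0,0,0],[0,0,0],[0,0,0],[0,0,0],[0,0,0]], "claw": -1, "newtons": 45}}

```text
t: 5.9
tcp_pos: [0.5677, -0.2542, 0.1918]
orientation: [0.511, 0.86, 0.0, 0.003]
force: [-0.0, 1.0, -0.3]
grip_width: 0.338
```

```bash
python3 - <<'E'
from h import *
o=st()
for i in range(3): eyes.get_image("side"); st()
a=.24; print("slide 8cm out target"); s=np.array(o["tcp_pos"]); plan(s[0]-.08*np.cos(a),s[1]-.08*np.sin(a),s[2]+.003)
E
```

```text
t 5.9 tcp [ 0.5677 -0.2542  0.1918] eul [2.069 0.004 3.138] F [-0.   1.  -0.3] g 0.338
t 5.95 tcp [ 0.5677 -0.2542  0.1918] eul [2.069 0.004 3.138] F [0.5 0.6 1.2] g 0.336
t 6.0 tcp [ 0.5677 -0.2542  0.1918] eul [2.069 0.004 3.138] F [0.3 0.8 0.1] g 0.334
t 6.05 tcp [ 0.5677 -0.2542  0.1918] eul [2.069 0.004 3.138] F [ 0.3  0.6 -0.3] g 0.334
slide 8cm out target
t 6.05 tcp [ 0.5677 -0.2542  0.1918] eul [2.069 0.004 3.138] F [ 0.3  0.6 -0.3] g 0.334
tool-frame cm [ 2.04 -7.74 -0.33] norm 8.0 tilt fix rv [0.003 0.004 0.   ]
```

Gripped: 29 mm opening on the 28 mm grip. Now I raise 4 mm and slide out of the slot.

>>> {"method": "arm_command", "body": {"offset": [[0,0,-0.4],[0,0,0],[0.5,-1.9,0],[0.5,-1.9,0],[0,0,0]], "delta_rot": [[0,0,0],[0,0,0],[0,0,0],[0,0,0],[0,0,0]]}}

```text
t: 6.55
tcp_pos: [0.5275, -0.2628, 0.1939]
orientation: [0.51, 0.86, -0.0, 0.001]
force: [-0.8, -0.1, -4.0]
grip_width: 0.332
```

```bash
python3 - <<'E'
from h import *
o=st(); a=.24; s=np.array([.5677,-.2542,.1918]); plan(s[0]-.085*np.cos(a),s[1]-.085*np.sin(a),.1965,2.07)
E
```

```text
t 6.55 tcp [ 0.5275 -0.2628  0.1939] eul [2.070e+00 1.000e-03 3.142e+00] F [-0.8 -0.1 -4. ] g 0.332
t 6.55 tcp [ 0.5275 -0.2628  0.1939] eul [2.070e+00 1.000e-03 3.142e+00] F [-0.8 -0.1 -4. ] g 0.332
tool-frame cm [ 1.   -4.28 -0.26] norm 4.4 tilt fix rv [0.    0.001 0.   ]
```

>>> {"method": "arm_command", "body": {"offset": [[0.5,-2.1,-0.15],[0.5,-2.1,-0.1],[0,0,-0.1],[0,0,-4.5],[0,0,-4.5],[0,0,-4],[0,0,0]], "delta_rot": [[0,0,0],[0,0,0],[0,0,0],[0,0,0],[0,0,0],[0,0,0],[0,0,0]]}}

```text
t: 7.25
tcp_pos: [0.4863, -0.2709, 0.3305]
orientation: [0.509, 0.86, 0.0, -0.001]
force: [0.7, -0.8, -4.5]
grip_width: 0.32
```

```bash
cat > m3.py <<'E'
from fit import *
import sys
o=st(); s=o["tcp_pos"]; yaw=Ro.from_quat(o["orientation"]).as_euler("ZYX")[0]
P={n:eyes.get_image(n) for n in("side","top")}
import pickle; pickle.dump(P,open("p2.pkl","wb"))
for n,p in P.items():
    u,v=proj(p,s-[0,0,.1]); print(n,"shaft px",u,v); u,v=int(u),int(v)
    try: save(cv2.resize(p["frame"][v-50:v+50,u-50:u+50],None,fx=4,fy=4),n+"_h.png")
    except Exception as e: print(e)
plan(.5593,.1226,.33,2.07)
E
python3 m3.py
```

```text
t 7.25 tcp [ 0.4863 -0.2709  0.3305] eul [ 2.072e+00 -2.000e-03 -3.141e+00] F [ 0.7 -0.8 -4.5] g 0.32
side shaft px 279.75229478663044 229.29732257690085
top shaft px 354.91659890180324 213.51292570903325
t 7.35 tcp [ 0.4849 -0.2696  0.3257] eul [ 2.073 -0.007 -3.137] F [-0.1  0.3 -4.5] g 0.318
tool-frame cm [30.8  25.4  -0.36] norm 39.9 tilt fix rv [-0.005 -0.007  0.003]
```

>>> {"method": "arm_command", "body": {"offset": [[2,1.6,-3],[3.5,2.9,-2.5],[3.6,3,0],[3.6,3,0],[3.6,3,0],[3.6,3,0],[3.6,3,0],[2,1.6,0]], "delta_rot": [[-0.005,-0.007,0.003],[0,0,0],[0,0,0],[0,0,0],[0,0,0],[0,0,0],[0,0,0],[0,0,0]]}}

```text
t: 8.15
tcp_pos: [0.5469, 0.0666, 0.3662]
orientation: [0.514, 0.858, -0.006, -0.008]
force: [0.6, -0.3, -4.6]
grip_width: 0.323
```

```bash
python3 - <<'E'
from h import *
plan(.5593,.1226,.345,2.07)
E
```

```text
t 8.15 tcp [0.5469 0.0666 0.3662] eul [ 2.062 -0.008 -3.124] F [ 0.6 -0.3 -4.6] g 0.323
tool-frame cm [4.34 3.78 2.09] norm 6.1 tilt fix rv [-0.018 -0.008 -0.007]
```

>>> {"method": "arm_command", "body": {"offset": [[2,1.7,1],[1.7,1.5,1],[0,0,0],[0,0,0]], "delta_rot": [[-0.018,-0.008,-0.007],[0,0,0],[0,0,0],[0,0,0]]}}

```text
t: 8.55
tcp_pos: [0.5553, 0.1237, 0.3359]
orientation: [0.507, 0.862, -0.005, -0.004]
force: [0.3, -1.3, -4.0]
grip_width: 0.32
```

```bash
cat > m4.py <<'E'
from fit import *
import pickle
plan(.5593,.1226,.335,2.07)
P={n:eyes.get_image(n) for n in("side","top")}; pickle.dump(P,open("p2.pkl","wb"))
o=st(); s=o["tcp_pos"]; T=[]
for n,p in P.items():
    u,v=np.round(proj(p,s-[0,0,.1])).astype(int); im=cv2.resize(p["frame"][v-45:v+45,u-45:u+45],None,fx=4.4,fy=4.4,interpolation=cv2.INTER_CUBIC)
    d=lambda X:tuple(int(q) for q in (proj(p,X)-[u-45,v-45]+.5)*4.4)
    cv2.line(im,d(s-[0,0,.14]),d(s-[0,0,.03]),(0,255,0),1); cv2.circle(im,d((.5593,.1226,.16)),3,(255,255,0),-1); T.append(im)
save(np.hstack(T),"v5.png")
E
python3 m4.py
```

```text
t 8.55 tcp [0.5553 0.1237 0.3359] eul [ 2.078e+00 -2.000e-03 -3.129e+00] F [ 0.3 -1.3 -4. ] g 0.32
tool-frame cm [-0.29  0.29  0.08] norm 0.4 tilt fix rv [-0.013 -0.002  0.008]
t 8.65 tcp [0.5554 0.1234 0.3364] eul [ 2.078e+00 -2.000e-03 -3.129e+00] F [ 0.5 -0.  -3.8] g 0.324
```

View pics/v5.png

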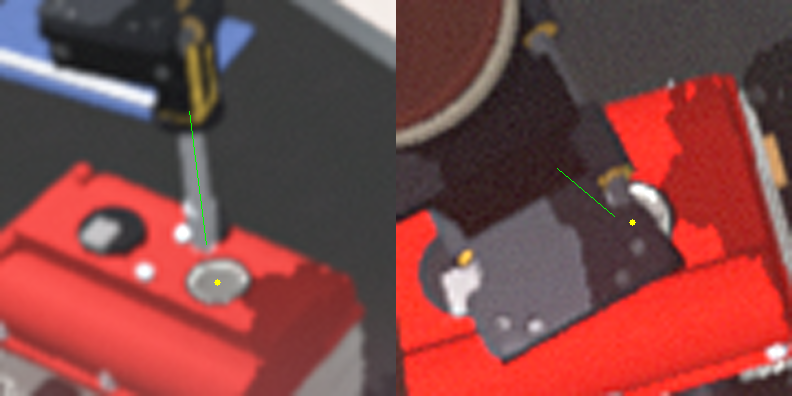

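The side tile shows the shaft tip at (205,247) lying on my predicted line, about 1 px off, with the well centre at (217,282). The robot and the side camera agree. I'll correct position and tilt, then lower to just above the mouth.

>>> {"method": "arm_command", "body": {"offset": [[-0.4,0.4,0.5],[0,0,0.5],[0,0,0]], "delta_rot": [[-0.013,-0.002,0.008],[0,0,0],[0,0,0]]}}

```text
t: 8.95
tcp_pos: [0.5617, 0.1187, 0.3259]
orientation: [0.513, 0.858, 0.001, 0.001]
force: [-1.3, 0.1, -3.8]
grip_width: 0.318
```

```bash
python3 - <<'E'
from h import *
plan(.5604,.1219,.325,2.07)
E
```

```text
t 8.95 tcp [0.5617 0.1187 0.3259] eul [2.065 0.    3.139] F [-1.3  0.1 -3.8] g 0.318
tool-frame cm [0.35 0.03 0.09] norm 0.4 tilt fix rv [ 0.003  0.    -0.005]
```

>>> {"method": "arm_command", "body": {"offset": [[0.35,0.03,0],[0,0,0]], "delta_rot": [[0.003,0,-0.005],[0,0,0]]}}

```text
t: 9.15
tcp_pos: [0.5603, 0.1213, 0.3262]
orientation: [0.511, 0.859, 0.0, -0.0]
force: [-0.2, 0.4, -4.2]
grip_width: 0.317
```

```bash
cat > m5.py <<'E'
from fit import *
import pickle
plan(.5604,.1219,.325,2.07)
p=eyes.get_image("side"); o=r.get_obs(); s=o["tcp_pos"]; R=Ro.from_quat(o["orientation"])
pickle.dump(p,open("p5.pkl","wb"))
u,v=np.round(proj(p,s-[0,0,.14])).astype(int); Z=9
im=cv2.resize(p["frame"][v-30:v+30,u-40:u+40],None,fx=Z,fy=Z,interpolation=cv2.INTER_CUBIC)
d=lambda X:tuple(int(q) for q in (proj(p,X)-[u-40,v-30]+.5)*Z)
ax=lambda h:s+R.apply([0,0,h])
th=np.linspace(0,2*np.pi,60)
for h,rad in((.1395,.00625),(.1215,.01),(.10,.0075),(.06,.0075)):
    cv2.polylines(im,[np.array([d(ax(h)+R.apply([rad*np.cos(t),rad*np.sin(t),0])) for t in th])],True,(0,255,0),1)
for rad in(.0165,.0205): cv2.polylines(im,[np.array([d((.5604+rad*np.cos(t),.1226+rad*np.sin(t),.16)) for t in th])],True,(255,255,0),1)
save(im,"v6.png")
E
python3 m5.py
```

```text
t 9.15 tcp [0.5603 0.1213 0.3262] eul [ 2.069 -0.     3.142] F [-0.2  0.4 -4.2] g 0.317
tool-frame cm [0.05 0.04 0.12] norm 0.1 tilt fix rv [ 0.    -0.    -0.001]
```

View pics/v6.png

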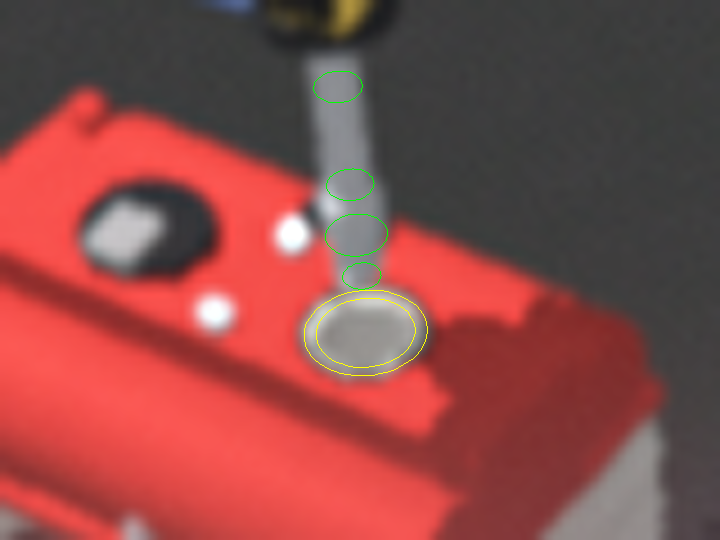

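In the side view, the shaft and the rim overlays both sit within about 0.4 px of the picture, shifted the same way, so they are aligned to about 0.5–1 mm. I'll descend into the well in stages.

>>> {"method": "arm_command", "body": {"offset": [[0.05,0.04,2],[0,0,2],[0,0,1.5],[0,0,0]], "delta_rot": [[0,0,0],[0,0,0],[0,0,0],[0,0,0]]}}

```text
t: 9.6
tcp_pos: [0.5613, 0.1219, 0.2713]
orientation: [0.511, 0.86, 0.001, 0.001]
force: [-1.0, -0.4, -3.2]
grip_width: 0.323
```

```bash
python3 - <<'E'
from h import *
plan(.5604,.1219,.228,2.07)
E
```

```text
t 9.6 tcp [0.5613 0.1219 0.2713] eul [2.069 0.    3.138] F [-1.  -0.4 -3.2] g 0.323
tool-frame cm [ 0.05 -0.09  4.33] norm 4.3 tilt fix rv [ 0.003  0.    -0.001]
```

>>> {"method": "arm_command", "body": {"offset": [[0.05,-0.09,1.5],[0,0,1.5],[0,0,0.8],[0,0,0],[0,0,0]], "delta_rot": [[0.003,0,0],[0,0,0],[0,0,0],[0,0,0],[0,0,0]]}}

```text
t: 10.1
tcp_pos: [0.5609, 0.1222, 0.2318]
orientation: [0.511, 0.86, 0.001, 0.001]
force: [0.1, 0.9, -3.3]
grip_width: 0.319
```

```bash
python3 - <<'E'
from h import *
plan(.5604,.1219,.220,2.07)
E
```

```text
t 10.1 tcp [0.5609 0.1222 0.2318] eul [2.069e+00 1.000e-03 3.140e+00] F [ 0.1  0.9 -3.3] g 0.319
tool-frame cm [-0.   -0.06  1.18] norm 1.2 tilt fix rv [ 0.002  0.001 -0.001]
```

>>> {"method": "arm_command", "body": {"offset": [[0,-0.05,0.7],[0,0,0.4],[0,0,0]], "delta_rot": [[0.002,0,0],[0,0,0],[0,0,0]]}}

```text
t: 10.4
tcp_pos: [0.5611, 0.1221, 0.2209]
orientation: [0.511, 0.86, 0.0, 0.001]
force: [-0.0, 0.0, -3.7]
grip_width: 0.32
```

```bash
python3 - <<'E'
from h import *
plan(.5604,.1219,.2157,2.07)
E
```

```text
t 10.4 tcp [0.5611 0.1221 0.2209] eul [2.069e+00 1.000e-03 3.140e+00] F [-0.   0.  -3.7] g 0.32
tool-frame cm [ 0.02 -0.07  0.52] norm 0.5 tilt fix rv [ 0.001  0.001 -0.001]
```

>>> {"method": "arm_command", "body": {"offset": [[0,0,0.1],[0,0,0.1],[0,0,0]], "delta_rot": [[0,0,0],[0,0,0],[0,0,0]]}}

```text
t: 10.7
tcp_pos: [0.5613, 0.1221, 0.2191]
orientation: [0.511, 0.86, 0.001, 0.001]
force: [0.7, -0.4, -3.6]
grip_width: 0.32
```

>>> {"method": "arm_command", "body": {"offset": [[0.02,-0.09,0.1],[0,0,0.1],[0,0,0.1],[0,0,0]], "delta_rot": [[0.002,0,0],[0,0,0],[0,0,0],[0,0,0]]}}

```text
t: 11.1
tcp_pos: [0.5605, 0.1219, 0.2161]
orientation: [0.511, 0.86, -0.0, 0.0]
force: [-0.1, 1.0, -4.4]
grip_width: 0.319
```

>>> {"method": "arm_command", "body": {"offset": [[0,0,0.1],[0,0,0]], "delta_rot": [[0,0,0],[0,0,0]]}}

```text
t: 11.3
tcp_pos: [0.5609, 0.1219, 0.2158]
orientation: [0.511, 0.86, 0.0, 0.001]
force: [-1.3, -0.7, -2.6]
grip_width: 0.319
```

Contact at z = 0.2158, exactly where the core's rim should be. Now I turn under light pressure.

>>> {"method": "arm_command", "body": {"offset": [[0,0,0.1],[0,0,0.1],[0,0,0]], "delta_rot": [[0,0,0],[0,0,0],[0,0,0]]}}

```text
t: 11.6
tcp_pos: [0.562, 0.1219, 0.2159]
orientation: [0.511, 0.86, 0.002, 0.002]
force: [-0.0, -0.3, -0.8]
grip_width: 0.323
```

>>> {"method": "arm_command", "body": {"offset": [[0,-0.03,0.1],[0,0,0.1],[0,0,0.1],[0,0,0.1]], "delta_rot": [[0,0,0.05],[0,0,0.05],[0,0,0.05],[0,0,0.05]]}}

```text
t: 12.0
tcp_pos: [0.5629, 0.122, 0.2153]
orientation: [0.597, 0.802, 0.004, 0.002]
force: [-3.8, -0.1, 7.7]
grip_width: 0.322
```

>>> {"method": "arm_command", "body": {"offset": [[0,0,-0.15],[0,0,0]], "delta_rot": [[0,0,0],[0,0,0]]}}

```text
t: 12.2
tcp_pos: [0.5627, 0.122, 0.2166]
orientation: [0.597, 0.802, 0.004, 0.002]
force: [-0.6, 0.3, -3.5]
grip_width: 0.321
```

```bash
python3 - <<'E'
from h import *
o=st();plan(.5604,.1219,.2162,None,o)
E
```

```text
t 12.2 tcp [0.5627 0.122  0.2166] eul [ 1.862e+00 -2.000e-03  3.133e+00] F [-0.6  0.3 -3.5] g 0.321
tool-frame cm [ 0.06 -0.22  0.04] norm 0.2 tilt fix rv [ 0.008 -0.002 -0.   ]
```

>>> {"method": "arm_command", "body": {"offset": [[0.06,-0.22,0],[0,-0.02,0.05],[0,-0.03,0.04],[0,-0.03,0.04]], "delta_rot": [[0.008,-0.002,0],[0,0,0.0],[0.001,0,0.06],[0.001,0,0.06]]}}

```text
t: 12.6
tcp_pos: [0.5598, 0.1218, 0.2155]
orientation: [0.644, 0.765, -0.001, -0.0]
force: [0.4, -0.2, 1.1]
grip_width: 0.317
```

```bash
python3 - <<'E'
from h import *
o=st();plan(.5604,.1219,.2162,None,o)
E
```

```text
t 12.6 tcp [0.5598 0.1218 0.2155] eul [ 1.743e+00  1.000e-03 -3.140e+00] F [ 0.4 -0.2  1.1] g 0.317
tool-frame cm [ 0.    0.06 -0.07] norm 0.1 tilt fix rv [-0.002  0.001 -0.   ]
```

>>> {"method": "arm_command", "body": {"offset": [[0,0.05,0.01],[0,-0.01,0.03],[0,-0.01,0.03],[0,-0.01,0.03]], "delta_rot": [[-0.002,0,0.06],[0,0,0.06],[0,0,0.06],[0,0,0.06]]}}

```text
t: 13.0
tcp_pos: [0.5606, 0.1222, 0.2153]
orientation: [0.734, 0.68, 0.001, 0.001]
force: [0.2, -0.2, -0.1]
grip_width: 0.318
```

```bash
python3 - <<'E'
from h import *
o=st();plan(.5604,.1219,.2162,None,o)
E
```

```text
t 13.0 tcp [0.5606 0.1222 0.2153] eul [1.495 0.    3.14 ] F [ 0.2 -0.2 -0.1] g 0.318
tool-frame cm [-0.03 -0.02 -0.09] norm 0.1 tilt fix rv [0.002 0.    0.   ]
```

>>> {"method": "arm_command", "body": {"offset": [[-0.02,-0.02,0.03],[0,-0.01,0.03],[0,-0.01,0.03],[0,-0.01,0.03]], "delta_rot": [[0.002,0,0.06],[0,0,0.06],[0,0,0.06],[0,0,0.06]]}}

```text
t: 13.4
tcp_pos: [0.5597, 0.1223, 0.2135]
orientation: [0.812, 0.584, -0.001, -0.0]
force: [-0.3, -0.4, -3.9]
grip_width: 0.321
```

```bash
python3 - <<'E'
from h import *
o=st();plan(.5604,.1219,.2162,None,o)
E
```

```text
t 13.4 tcp [0.5597 0.1223 0.2135] eul [ 1.247e+00  1.000e-03 -3.141e+00] F [-0.3 -0.4 -3.9] g 0.321
tool-frame cm [-0.02  0.08 -0.27] norm 0.3 tilt fix rv [-0.001  0.001 -0.   ]
```

It has dropped 2 mm with no load, so it's entering at yaw 1.247. I feed it down without turning.

>>> {"method": "arm_command", "body": {"offset": [[0,0.0,0.1],[0,0,0.1],[0,0,0]], "delta_rot": [[0,0,0],[0,0,0],[0,0,0]]}}

```text
t: 13.7
tcp_pos: [0.5592, 0.1224, 0.2106]
orientation: [0.811, 0.585, -0.001, -0.0]
force: [-1.0, -0.2, -2.9]
grip_width: 0.324
```

```bash
python3 - <<'E'
from h import *
o=st();print(o["wrist_torque"])
E
```

```text
t 13.7 tcp [0.5592 0.1224 0.2106] eul [ 1.25e+00  2.00e-03 -3.14e+00] F [-1.  -0.2 -2.9] g 0.324
[-0.17898226  0.15030784  0.0115178 ]
```

>>> {"method": "arm_command", "body": {"offset": [[0,0.0,0.1],[0,0,0.1]], "delta_rot": [[0,0,0],[0,0,0]]}}

```text
t: 13.9
tcp_pos: [0.5595, 0.1223, 0.209]
orientation: [0.81, 0.586, -0.001, -0.0]
force: [-0.8, -0.5, 2.2]
grip_width: 0.322
```

>>> {"method": "arm_command", "body": {"offset": [[0,0.0,0.1],[0,0,0.1]], "delta_rot": [[0,0,0],[0,0,0]]}}

```text
t: 14.1
tcp_pos: [0.5602, 0.1223, 0.2081]
orientation: [0.81, 0.586, 0.0, -0.0]
force: [-2.2, -0.4, 5.7]
grip_width: 0.322
```

>>> {"method": "arm_command", "body": {"offset": [[0,-0.03,0.1],[0,-0.02,0.1]], "delta_rot": [[0,0,0],[0,0,0]]}}

```text
t: 14.3
tcp_pos: [0.5604, 0.1223, 0.2079]
orientation: [0.81, 0.586, 0.001, -0.0]
force: [-3.0, -1.4, 9.1]
grip_width: 0.319
```

>>> {"method": "arm_command", "body": {"offset": [[0,-0.02,0.08]], "delta_rot": [[0,0,0]]}}

```text
t: 14.4
tcp_pos: [0.5604, 0.1223, 0.2079]
orientation: [0.81, 0.586, 0.001, -0.0]
force: [-2.8, -0.8, 6.6]
grip_width: 0.32
```

>>> {"method": "arm_command", "body": {"offset": [[0,-0.12,0],[0,-0.02,0.1],[0,0,0.1]], "delta_rot": [[0,0,0],[0,0,0],[0,0,0]]}}

```text
t: 14.7
tcp_pos: [0.5602, 0.1224, 0.2077]
orientation: [0.81, 0.586, 0.003, 0.0]
force: [-3.6, -1.6, 7.7]
grip_width: 0.319
```

```bash
python3 - <<'E'
from h import *
o=st();print(o["wrist_torque"])
plan(.5594,.1223,.2062,None,o)
E
```

```text
t 14.7 tcp [0.5602 0.1224 0.2077] eul [ 1.252 -0.004  3.138] F [-3.6 -1.6  7.7] g 0.319
[-0.52819145  1.46298113  0.0632782 ]
tool-frame cm [-0.03 -0.07  0.15] norm 0.2 tilt fix rv [ 0.004 -0.004 -0.   ]
```

>>> {"method": "arm_command", "body": {"offset": [[0,-0.12,0.08],[0,-0.12,0.1],[0,-0.12,0.1]], "delta_rot": [[0.004,-0.004,0],[0,-0.002,0],[0,0,0]]}}

```text
t: 15.0
tcp_pos: [0.5583, 0.1232, 0.2069]
orientation: [0.81, 0.586, 0.001, 0.001]
force: [-1.4, -1.9, 10.3]
grip_width: 0.32
```

```bash
python3 - <<'E'
from h import *
o=st();print(o["wrist_torque"])
plan(.5594,.1223,.2062,None,o)
E
```

```text
t 15.0 tcp [0.5583 0.1232 0.2069] eul [1.252 0.    3.138] F [-1.4 -1.9 10.3] g 0.32
[-0.82896079  0.31203044  0.02383406]
tool-frame cm [-0.05  0.13  0.07] norm 0.2 tilt fix rv [0.003 0.    0.   ]
```

>>> {"method": "arm_command", "body": {"offset": [[-0.08,0,0.02],[-0.05,-0.06,0.08]], "delta_rot": [[0.003,0,0.02],[0,0,-0.03]]}}

```text
t: 15.2
tcp_pos: [0.5582, 0.1223, 0.2067]
orientation: [0.807, 0.59, 0.001, 0.001]
force: [-0.4, -0.9, 3.5]
grip_width: 0.324
```

```bash
python3 - <<'E'
from h import *
o=st();print(o["wrist_torque"])
plan(.5594,.1223,.2062,None,o)
E
```

```text
t 15.2 tcp [0.5582 0.1223 0.2067] eul [ 1.262e+00 -1.000e-03  3.139e+00] F [-0.4 -0.9  3.5] g 0.324
[-0.11470913  0.2762921   0.06678035]
tool-frame cm [0.04 0.11 0.05] norm 0.1 tilt fix rv [ 0.002 -0.001 -0.   ]
```

>>> {"method": "arm_command", "body": {"offset": [[-0.02,-0.06,0.1],[-0.02,-0.07,0.12]], "delta_rot": [[0.001,0,0.0],[0.001,0,0.0]]}}

```text
t: 15.4
tcp_pos: [0.5582, 0.1225, 0.206]
orientation: [0.807, 0.591, 0.002, 0.0]
force: [-1.5, -2.8, 10.4]
grip_width: 0.323
```

```bash
python3 - <<'E'
from h import *
o=st();print(o["wrist_torque"])
plan(.5585,.1223,.2062,None,o)
E
```

```text
t 15.4 tcp [0.5582 0.1225 0.206 ] eul [ 1.265e+00 -3.000e-03  3.139e+00] F [-1.5 -2.8 10.4] g 0.323
[-0.61373347  0.39970781  0.05066405]
tool-frame cm [-0.01  0.03 -0.02] norm 0.0 tilt fix rv [ 0.003 -0.003 -0.   ]
```

>>> {"method": "arm_command", "body": {"offset": [[-0.06,-0.07,0.08],[-0.06,-0.07,0.1],[-0.05,-0.07,0.1]], "delta_rot": [[0.003,-0.003,0.0],[0.001,-0.001,0.0],[0.001,-0.001,0]]}}

```text
t: 15.7
tcp_pos: [0.5578, 0.1221, 0.2048]
orientation: [0.806, 0.592, 0.001, 0.001]
force: [-0.1, -1.0, 3.4]
grip_width: 0.319
```

```bash
python3 - <<'E'
from h import *
o=st();print(o["wrist_torque"])
plan(.5585,.1223,.2062,None,o)
E
```

```text
t 15.7 tcp [0.5578 0.1221 0.2048] eul [ 1.267e+00 -2.000e-03  3.139e+00] F [-0.1 -1.   3.4] g 0.319
[-0.13470139  0.10124274 -0.01507536]
tool-frame cm [ 0.04  0.06 -0.14] norm 0.2 tilt fix rv [ 0.002 -0.002 -0.   ]
```

>>> {"method": "arm_command", "body": {"offset": [[-0.03,-0.04,0.1],[-0.04,-0.06,0.1],[-0.04,-0.06,0.1],[-0.04,-0.06,0.1]], "delta_rot": [[0.002,-0.002,0.0],[0.001,-0.001,0.0],[0.001,-0.001,0],[0.001,-0.001,0]]}}

```text
t: 16.1
tcp_pos: [0.5577, 0.1223, 0.2026]
orientation: [0.805, 0.593, 0.001, 0.001]
force: [0.8, -1.1, 4.7]
grip_width: 0.319
```

```bash
python3 - <<'E'
from h import *
o=st();print(o["wrist_torque"])
plan(.5585,.1223,.2062,None,o)
E
```

```text
t 16.1 tcp [0.5577 0.1223 0.2026] eul [ 1.27  -0.     3.139] F [ 0.8 -1.1  4.7] g 0.319
[-0.15687911 -0.08631831 -0.00680807]
tool-frame cm [ 0.02  0.08 -0.36] norm 0.4 tilt fix rv [ 0.002 -0.    -0.   ]
```

Steady progress at 8 N: 13.2 mm in, 5 mm to go.

>>> {"method": "arm_command", "body": {"offset": [[-0.03,-0.03,0.1],[-0.04,-0.05,0.1],[-0.04,-0.05,0.1],[-0.04,-0.05,0.1],[-0.04,-0.05,0.1]], "delta_rot": [[0.002,0,0.0],[0.001,-0.001,0.0],[0.001,-0.001,0],[0.001,-0.001,0],[0.001,-0.001,0]]}}

```text
t: 16.6
tcp_pos: [0.5571, 0.1219, 0.198]
orientation: [0.804, 0.594, -0.0, 0.001]
force: [4.5, 0.9, 9.1]
grip_width: 0.32
```

```bash
python3 - <<'E'
from h import *
o=st();print(o["wrist_torque"])
plan(.5585,.1223,.2062,None,o)
E
```

```text
t 16.6 tcp [0.5571 0.1219 0.198 ] eul [1.272e+00 1.000e-03 3.140e+00] F [4.5 0.9 9.1] g 0.32
[ 0.18605915 -1.31854983  0.00403654]
tool-frame cm [ 0.07  0.12 -0.82] norm 0.8 tilt fix rv [0.001 0.001 0.   ]
```

z = 0.198, which is the home height (0.2158 − 0.018), and the force has risen. I'll relieve the side load and press gently once more to confirm.

>>> {"method": "arm_command", "body": {"offset": [[0.03,0.1,0.0],[0,-0.02,0.08]], "delta_rot": [[0.001,0.001,0],[0,0,0]]}}

```text
t: 16.8
tcp_pos: [0.5587, 0.1223, 0.1978]
orientation: [0.804, 0.594, 0.001, 0.0]
force: [1.1, -0.5, 10.8]
grip_width: 0.321
```

>>> {"method": "arm_command", "body": {"offset": [[0,0,-0.2],[0,0,-0.3],[0,0,0]], "delta_rot": [[0,0,0],[0,0,0],[0,0,0]]}}

```text
t: 17.1
tcp_pos: [0.5569, 0.1219, 0.2008]
orientation: [0.804, 0.594, -0.002, -0.0]
force: [3.8, 0.7, -3.8]
grip_width: 0.322
```

```bash
python3 - <<'E'
from h import *
o=st();print(o["wrist_torque"])
plan(.5585,.1222,.22,None,o)
E
```

```text
t 17.1 tcp [0.5569 0.1219 0.2008] eul [ 1.272e+00  2.000e-03 -3.140e+00] F [ 3.8  0.7 -3.8] g 0.322
[ 0.02261302 -1.07089315  0.07927721]
tool-frame cm [ 0.07  0.14 -1.92] norm 1.9 tilt fix rv [-0.002  0.002 -0.   ]
```

>>> {"method": "arm_command", "body": {"offset": [[0.05,0.16,-0.1],[0,0.05,-0.2],[0,0,0]], "delta_rot": [[-0.002,0.002,0],[0,0,0],[0,0,0]]}}

```text
t: 17.4
tcp_pos: [0.5578, 0.1217, 0.2026]
orientation: [0.804, 0.594, -0.002, -0.001]
force: [0.9, -0.2, -4.6]
grip_width: 0.319
```

```bash
python3 - <<'E'
from h import *
o=st();print(o["wrist_torque"])
plan(.559,.1222,.22,None,o)
E
```

```text
t 17.4 tcp [0.5578 0.1217 0.2026] eul [ 1.273e+00  2.000e-03 -3.139e+00] F [ 0.9 -0.2 -4.6] g 0.319
[-0.05111737 -0.17754582  0.01003811]
tool-frame cm [ 0.08  0.1  -1.74] norm 1.7 tilt fix rv [-0.003  0.002 -0.   ]
```

>>> {"method": "arm_command", "body": {"offset": [[0.04,0.1,-0.4],[0.01,0.03,-0.6],[0.01,0.03,-0.6],[0,0,0]], "delta_rot": [[-0.003,0.002,0],[0,0,0],[0,0,0],[0,0,0]]}}

```text
t: 17.8
tcp_pos: [0.5588, 0.1217, 0.2197]
orientation: [0.804, 0.594, -0.001, -0.0]
force: [-0.2, 0.4, -5.0]
grip_width: 0.319
```

```bash
python3 - <<'E'
from h import *
o=st();print(o["wrist_torque"])
plan(.559,.1222,.24,None,o)
E
```

```text
t 17.8 tcp [0.5588 0.1217 0.2197] eul [ 1.273e+00  1.000e-03 -3.140e+00] F [-0.2  0.4 -5. ] g 0.319
[-0.07553819  0.06849124 -0.00803538]
tool-frame cm [ 0.05  0.   -2.03] norm 2.0 tilt fix rv [-0.002  0.001 -0.   ]
```

The weight has gone from −3.8 to −5.0 N, so the socket is hanging on the drive. I'll draw it straight up in stages.

>>> {"method": "arm_command", "body": {"offset": [[0.04,0.02,-0.8],[0,0.02,-1],[0,0.02,-1],[0,0.02,-1],[0,0,0]], "delta_rot": [[-0.002,0.001,0],[0,0,0],[0,0,0],[0,0,0],[0,0,0]]}}

```text
t: 18.3
tcp_pos: [0.56, 0.1218, 0.262]
orientation: [0.804, 0.594, 0.001, 0.0]
force: [-0.1, 0.2, -5.4]
grip_width: 0.319
```

```bash
python3 - <<'E'
from h import *
plan(.559,.1222,.30)
E
```

```text
t 18.3 tcp [0.56   0.1218 0.262 ] eul [ 1.272e+00 -1.000e-03  3.140e+00] F [-0.1  0.2 -5.4] g 0.319
tool-frame cm [ 0.01 -0.1  -3.8 ] norm 3.8 tilt fix rv [ 0.001 -0.001 -0.   ]
```

>>> {"method": "arm_command", "body": {"offset": [[0.02,-0.09,-0.6],[0,0,-1],[0,0,-1],[0,0,-1],[0,0,0]], "delta_rot": [[0.001,-0.001,0],[0,0,0],[0,0,0],[0,0,0],[0,0,0]]}}

```text
t: 18.8
tcp_pos: [0.559, 0.1223, 0.3013]
orientation: [0.804, 0.594, 0.0, 0.0]
force: [0.2, -0.5, -6.0]
grip_width: 0.318
```

```bash
python3 - <<'E'
from h import *
plan(.559,.1222,.36)
E
```

```text
t 18.8 tcp [0.559  0.1223 0.3013] eul [ 1.272 -0.     3.141] F [ 0.2 -0.5 -6. ] g 0.318
tool-frame cm [-0.01  0.   -5.87] norm 5.9 tilt fix rv [ 0. -0. -0.]
```

>>> {"method": "arm_command", "body": {"offset": [[0,0,-1],[0,0,-1],[0,0,-1.5],[0,0,-1.5],[0,0,-2],[0,0,-1],[0,0,0]], "delta_rot": [[0,0,0],[0,0,0],[0,0,0],[0,0,0],[0,0,0],[0,0,0],[0,0,0]]}}

```text
t: 19.5
tcp_pos: [0.5586, 0.1221, 0.3868]
orientation: [0.804, 0.594, -0.0, 0.0]
force: [-0.2, -0.2, -5.8]
grip_width: 0.319
```

```bash
cat > m6.py <<'E'
from fit import *
o=st(); s=o["tcp_pos"]; R=Ro.from_quat(o["orientation"])
p=eyes.get_image("side"); q=eyes.get_image("top")
u,v=np.round(proj(p,s-[0,0,.12])).astype(int); Z=7
im=cv2.resize(p["frame"][v-42:v+42,u-32:u+32],None,fx=Z,fy=Z,interpolation=cv2.INTER_CUBIC)
d=lambda X:tuple(int(k) for k in (proj(p,X)-[u-32,v-42]+.5)*Z)
th=np.linspace(0,2*np.pi,60)
for h,rad in((.1718,.014),(.1218,.014),(.0318,.023)):
    cv2.polylines(im,[np.array([d(s+R.apply([rad*np.cos(t),rad*np.sin(t),h])) for t in th])],True,(0,255,0),1)
save(im,"v7.png")
# rack plate yaw: fit outline of rack top plate, from masks
for n,pp in(("side",p),("top",q)): print(n,[(round(k["confidence"],2),[round(float(z)) for z in k["bbox"]]) for k in eyes.masks_of("slot_a",pp)], [(round(k["confidence"],2),[round(float(z)) for z in k["bbox"]]) for k in eyes.masks_of("socket",pp)])
E
python3 m6.py
```

```text
t 19.5 tcp [0.5586 0.1221 0.3868] eul [ 1.272  0.    -3.141] F [-0.2 -0.2 -5.8] g 0.319
side [(0.86, [373, 239, 65, 64]), (0.76, [206, 264, 58, 56]), (0.69, [281, 232, 81, 85])] [(0.68, [197, 132, 9, 9]), (0.57, [203, 150, 15, 8])]
top [(0.91, [317, 191, 96, 77]), (0.86, [383, 125, 70, 55]), (0.81, [288, 272, 61, 57]), (0.53, [299, 190, 16, 22])] []
```

View pics/v7.png

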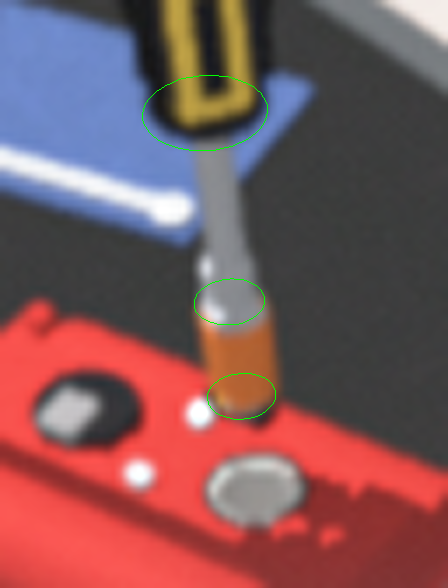

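The side crop shows the orange sleeve at (240,365) hanging under the boss, within about 5 crop px of the fully home outlines, and the well at (255,490) is empty. Next I carry it to the front of the rack.

>>> {"method": "arm_command", "body": {"offset": [[-3.9,-0.25,0],[-4,-0.25,0],[-4,-0.25,0],[-4,-0.25,0],[-4,-0.25,0],[-3.5,0.2,0],[-3,1,0],[-2,0.7,0]], "delta_rot": [[0,0,0],[0,0,0],[0,0,0],[0,0,0],[0,0,0],[0,0,0],[0,0,0],[0,0,0]]}}

```text
t: 20.6
tcp_pos: [0.4763, -0.1573, 0.3807]
orientation: [0.802, 0.597, -0.003, -0.002]
force: [-0.2, 0.3, -5.8]
grip_width: 0.319
```

```bash
python3 - <<'E'
from h import *
plan(.4851,-.2744,.37)
E
```

```text
t 20.6 tcp [ 0.4763 -0.1573  0.3807] eul [ 1.280e+00  3.000e-03 -3.134e+00] F [-0.2  0.3 -5.8] g 0.319
tool-frame cm [-10.96   4.21   1.06] norm 11.8 tilt fix rv [-0.008  0.003 -0.   ]
```

>>> {"method": "arm_command", "body": {"offset": [[-3,1.2,0],[-3.5,1.3,0],[-2.8,1,0],[0,0,0],[0,0,0]], "delta_rot": [[-0.008,0.003,0],[0,0,0],[0,0,0],[0,0,0],[0,0,0]]}}

```text
t: 21.1
tcp_pos: [0.4804, -0.2639, 0.3791]
orientation: [0.804, 0.595, 0.0, -0.0]
force: [0.6, -0.3, -5.4]
grip_width: 0.318
```

```bash
cat > m7.py <<'E'
from fit import *
plan(.4851,-.2744,.31)
# fit rack yaw with plate outline (190x120, slot pts at y=+-45, front at -50) from saved first pictures; score = blue inside / not blue outside along right, back edges
import pickle; P=pickle.load(open("p.pkl","rb"))
def blue(f): f=f.astype(np.float32); return np.clip((f[...,2]-f[...,0])/80,0,1)
def lines(v):
    x,y,a=v; c,s=np.cos(a),np.sin(a); w=lambda i,j:(x+c*i-s*j,y+s*i+c*j)
    return w
def score(v,n):
    p=P[n]; b=blue(p["frame"]); w=lines(v); t=0
    for k in np.linspace(.05,.95,30):
        for (i,j,di,dj) in [(.07,-.05+.19*k-.0,.004,0),(-.05+.12*k,-.05,0,-.004)]:
            a=[proj(p,(*w(i+e*di,j+e*dj),.16)) for e in(-1,1)]
            A=cv2.remap(b,np.float32([[q[0] for q in a]]),np.float32([[q[1] for q in a]]),cv2.INTER_LINEAR)[0]; t+=A[1]-A[0]
    return t
for n,x0 in(("top",(.566,-.253)),("side",(.567,-.2535))):
    best=min((minimize(score,[*x0,a],args=(n,),method="Nelder-Mead",options=dict(initial_simplex=[[*x0,a],[x0[0]+.005,x0[1],a],[x0[0],x0[1]+.005,a],[*x0,a+.06]])) for a in(.2,.25,.3)),key=lambda m:m.fun)
    print(n,best.x,best.fun)
E
python3 m7.py
```

```text
t 21.1 tcp [ 0.4804 -0.2639  0.3791] eul [ 1.275e+00 -1.000e-03  3.141e+00] F [ 0.6 -0.3 -5.4] g 0.318
tool-frame cm [-0.87  0.75  6.91] norm 7.0 tilt fix rv [ 0.    -0.001 -0.   ]
top [ 0.55983237 -0.25559106  0.2469213 ] -58.81736373901367
side [ 0.56333116 -0.2604114   0.23998429] -32.93980026245117
```

>>> {"method": "arm_command", "body": {"offset": [[-1.15,0.35,1],[0,0,3],[0,0,3],[0,0,3],[0,0,3],[0,0,1.5],[0,0,0],[0,0,0]], "delta_rot": [[0,0,0],[0,0,0],[0,0,0],[0,0,0],[0,0,0],[0,0,0],[0,0,0],[0,0,0]]}}

```text
t: 21.9
tcp_pos: [0.4829, -0.2661, 0.2281]
orientation: [0.8, 0.6, 0.003, -0.003]
force: [-0.2, -0.4, -3.9]
grip_width: 0.321
```

```bash
python3 - <<'E'
from h import *
plan(.4804,-.2760,.196)
E
```

```text
t 21.9 tcp [ 0.4829 -0.2661  0.2281] eul [ 1.288 -0.008 -3.141] F [-0.2 -0.4 -3.9] g 0.321
tool-frame cm [-1.05  0.04  3.2 ] norm 3.4 tilt fix rv [-0.    -0.008  0.   ]
```

>>> {"method": "arm_command", "body": {"offset": [[-1.05,0.04,0],[0,0,1],[0,0,1],[0,0,0.7],[0,0,0]], "delta_rot": [[0,-0.008,0],[0,0,0],[0,0,0],[0,0,0],[0,0,0]]}}

```text
t: 22.4
tcp_pos: [0.4819, -0.277, 0.2015]
orientation: [0.799, 0.601, 0.001, 0.001]
force: [-0.2, -0.4, -5.1]
grip_width: 0.324
```

```bash
python3 - <<'E'
from h import *
plan(.4804,-.2760,.196)
E
```

```text
t 22.4 tcp [ 0.4819 -0.277   0.2015] eul [ 1.290e+00 -1.000e-03  3.138e+00] F [-0.2 -0.4 -5.1] g 0.324
tool-frame cm [ 0.05 -0.18  0.55] norm 0.6 tilt fix rv [ 0.004 -0.001 -0.   ]
```

>>> {"method": "arm_command", "body": {"offset": [[0.08,-0.1,0.5],[0,0,0]], "delta_rot": [[0.004,-0.001,0],[0,0,0]]}}

```text
t: 22.6
tcp_pos: [0.481, -0.2758, 0.1959]
orientation: [0.799, 0.601, -0.0, -0.0]
force: [-0.4, 0.4, -5.3]
grip_width: 0.315
```

```bash
python3 - <<'E'
from h import *
o=st();plan(.5095,-.2684,.196,None,o);plan(.564,-.2551,.196,None,o)
E
```

```text
t 22.6 tcp [ 0.481  -0.2758  0.1959] eul [ 1.290e+00  1.000e-03 -3.141e+00] F [-0.4  0.4 -5.3] g 0.315
tool-frame cm [ 1.5   2.53 -0.02] norm 2.9 tilt fix rv [-0.001  0.001 -0.   ]
tool-frame cm [ 4.29  7.4  -0.02] norm 8.6 tilt fix rv [-0.001  0.001 -0.   ]
```

>>> {"method": "arm_command", "body": {"offset": [[0.75,1.27,-0.03],[0.75,1.27,-0.03],[0,0,0]], "delta_rot": [[0,0,0],[0,0,0],[0,0,0]]}}

```text
t: 22.9
tcp_pos: [0.5112, -0.2679, 0.1967]
orientation: [0.799, 0.601, -0.0, -0.0]
force: [0.8, 0.1, -5.5]
grip_width: 0.317
```

```bash
python3 - <<'E'
from h import *
o=st();plan(.538,-.2615,.196,None,o);plan(.564,-.2551,.196,None,o)
E
```

```text
t 22.9 tcp [ 0.5112 -0.2679  0.1967] eul [ 1.29   0.    -3.141] F [ 0.8  0.1 -5.5] g 0.317
tool-frame cm [1.36 2.4  0.07] norm 2.8 tilt fix rv [-0.  0. -0.]
tool-frame cm [2.7  4.72 0.07] norm 5.4 tilt fix rv [-0.  0. -0.]
```

>>> {"method": "arm_command", "body": {"offset": [[0.68,1.2,0.02],[0.68,1.2,0.02],[0,0,0]], "delta_rot": [[0,0,0],[0,0,0],[0,0,0]]}}

```text
t: 23.2
tcp_pos: [0.5405, -0.261, 0.1963]
orientation: [0.799, 0.601, -0.0, 0.0]
force: [1.5, 0.0, -5.9]
grip_width: 0.325
```

```bash
python3 - <<'E'
from h import *
o=st();plan(.564,-.2551,.196,None,o)
E
```

```text
t 23.2 tcp [ 0.5405 -0.261   0.1963] eul [ 1.290e+00  1.000e-03 -3.141e+00] F [ 1.5  0.  -5.9] g 0.325
tool-frame cm [1.21 2.1  0.03] norm 2.4 tilt fix rv [-0.     0.001 -0.   ]
```

>>> {"method": "arm_command", "body": {"offset": [[0.6,1.05,0],[0.6,1.0,0],[0,0,0]], "delta_rot": [[0,0,0],[0,0,0],[0,0,0]]}}

```text
t: 23.5
tcp_pos: [0.5657, -0.2546, 0.196]
orientation: [0.799, 0.601, -0.001, -0.0]
force: [-0.4, 0.1, -6.3]
grip_width: 0.323
```

>>> {"method": "arm_command", "body": {"offset": [[0,0,0.2],[0,0,0.1],[0,0,0.1],[0,0,0]], "delta_rot": [[0,0,0],[0,0,0],[0,0,0],[0,0,0]]}}

```text
t: 23.9
tcp_pos: [0.5653, -0.2553, 0.1925]
orientation: [0.799, 0.601, -0.001, 0.0]
force: [-0.4, -0.5, -5.4]
grip_width: 0.319
```

```bash
python3 - <<'E'
from h import *
o=st();plan(.564,-.2551,.1915,None,o)
E
```

```text
t 23.9 tcp [ 0.5653 -0.2553  0.1925] eul [ 1.290e+00  1.000e-03 -3.141e+00] F [-0.4 -0.5 -5.4] g 0.319
tool-frame cm [-0.02 -0.13  0.1 ] norm 0.2 tilt fix rv [-0.001  0.001 -0.   ]
```

>>> {"method": "arm_command", "body": {"offset": [[0,-0.12,0.07],[0,0,0.06],[0,0,0]], "delta_rot": [[0,0,0],[0,0,0],[0,0,0]]}}

```text
t: 24.2
tcp_pos: [0.5646, -0.2553, 0.1924]
orientation: [0.799, 0.601, 0.001, 0.001]
force: [0.7, -0.0, -4.1]
grip_width: 0.318
```

>>> {"method": "arm_command", "body": {"offset": [[0,0,0.05],[0,0,0]], "delta_rot": [[0,0,0],[0,0,0]]}}

```text
t: 24.4
tcp_pos: [0.5646, -0.2553, 0.1923]
orientation: [0.799, 0.601, 0.001, 0.001]
force: [0.0, 1.3, -0.7]
grip_width: 0.318
```

The plate now carries the whole weight, at z = 0.1923. I release and check before rising.

>>> {"method": "arm_command", "body": {"offset": [[0,0,0],[0,0,0],[0,0,0],[0,0,0],[0,0,0]], "delta_rot": [[0,0,0],[0,0,0],[0,0,0],[0,0,0],[0,0,0]], "claw": 0.3}}

```text
t: 24.9
tcp_pos: [0.5646, -0.2562, 0.1924]
orientation: [0.799, 0.601, 0.0, 0.002]
force: [0.8, -0.4, 0.3]
grip_width: 0.626
```

>>> {"method": "arm_command", "body": {"offset": [[0,0,-1.5],[0,0,-3],[0,0,-4],[0,0,-4],[0,0,-3],[0,0,0]], "delta_rot": [[0,0,0],[0,0,0],[0,0,0],[0,0,0],[0,0,0],[0,0,0]]}}

```text
t: 25.5
tcp_pos: [0.5628, -0.2565, 0.358]
orientation: [0.8, 0.6, -0.0, 0.002]
force: [0.4, 0.2, -1.0]
grip_width: 0.654
```

>>> {"method": "arm_command", "body": {"offset": [[3,0,0],[4.5,0,0],[4.5,0,0],[4.5,0,0],[4.5,0,0],[4,0,0],[2,0,0],[0,0,0]], "delta_rot": [[0,0,0],[0,0,0],[0,0,0],[0,0,0],[0,0,0],[0,0,0],[0,0,0],[0,0,0]]}}

```text
t: 26.3
tcp_pos: [0.6401, 0.0084, 0.3626]
orientation: [0.802, 0.597, 0.002, 0.004]
force: [0.6, 0.5, 0.0]
grip_width: 0.647
```

```bash
cat > m8.py <<'E'
from fit import *
st(); p=eyes.get_image("side"); q=eyes.get_image("top")
a=cv2.resize(p["frame"][190:290,225:345],None,fx=3.3,fy=3.3,interpolation=cv2.INTER_CUBIC); b=cv2.resize(q["frame"][140:240,260:380],None,fx=3.3,fy=3.3,interpolation=cv2.INTER_CUBIC)
for n,pp in(("side",p),("top",q)): 
    try: print(n,fitgrip(pp,(.5646,-.2553),.165,.227),[(round(k["confidence"],2),[round(float(z)) for z in k["bbox"]]) for k in eyes.masks_of("socket",pp)])
    except Exception as e: print(e)
    for h in(.16,.07,.02): print(h,proj(pp,(.5646,-.2553,h)))
save(np.hstack([a,b]),"v8.png")
E
python3 m8.py
```

```text
t 26.3 tcp [0.6401 0.0084 0.3626] eul [1.279e+00 3.000e-03 3.133e+00] F [0.6 0.5 0. ] g 0.647
side (array([ 0.56626808, -0.25472206,  0.85480459]), np.float64(83.97222222222223), np.float64(331.30555555555554)) [(0.59, [174, 139, 14, 11]), (0.58, [289, 251, 13, 12])]
0.16 [294.07890039 223.17577633]
0.07 [290.58574212 241.78553645]
0.02 [288.84498945 251.07448168]
top (array([ 0.56453685, -0.2545528 , -0.39925442]), np.float64(51.80555555555556), np.float64(293.19444444444446)) [(0.42, [299, 143, 40, 39])]
0.16 [338.81079559 183.29960827]
0.07 [331.80040163 190.49261316]
0.02 [328.42103014 193.95723606]
```

View pics/v8.png

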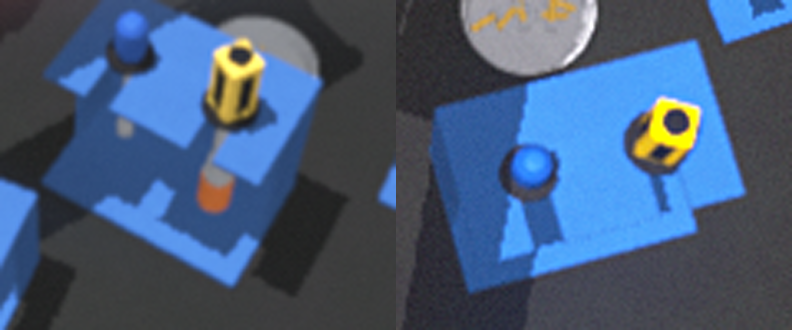

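The handle hangs upright in its slot with its collar on the plate, side crop (232,90). The orange socket sits below at (215,190), which is picture pixel (290,248), where a fully home socket should be. The nut driver, dish and gripper are clear.

```bash
python3 -c "
from workcell import r
print(r.finish_job())"
```

```text
the job is handed in; nothing more can be done
None
```

The job is done and handed in at about 26.5 s of the 72 s allowed. The yellow handle is back in its slot with the socket on it, and the gripper is clear of everything.

- **Finding the socket:** I slid the handle out of its slot and lowered it down the well. It touched the socket's rim at the expected height, and I turned it about 47° under light pressure until it dropped in.
- **Pressing home:** Pressing took it to the home height, 18.0 mm below the rim contact.
- **Pressing force:** The push peaked at about 14–15 N. That is above the 5–12 N you gave for the click, because side friction added to it until I re-centred the handle. There were side loads of up to about 4.5 N. I have no reading on whether the porcelain was affected.
- **Drawing it out:** The hanging weight rose by about 1.2 N, which matches the socket. Side forces were under 1 N once it was free of the plug, with about 4 N for a moment at the start of the lift.
- **Last checks:** In the side picture the socket hangs at the height expected when it is fully home, to within about 1–2 mm. The handle is upright with its collar on the plate, and the nut driver looks undisturbed. The coil was last seen in place during the lift from the well.
- **Where checks disagreed:** I hung the handle about 3 mm forward of where it was found. My fit of the plate's outline put the slot point about 7 mm in front of its original position, so the handle still sits about 4 mm behind that estimate. In the final pictures the fit of the grip's angle was poor and differed between the two cameras, but its position agreed with the arm to about 2 mm.

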